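# Check a board support's height under the drop gauge

## Task

Lift the board support that has the flat top and the long black tail off its peg and stand it upright on the black rubber mat, and let go of it there. Then take it again so that it fits in under the drop gauge, stand it upright on the gauge's base plate with its flat top centred under the gauge's foot, let go, and push the gauge's plunger down until the foot rests on the flat top; leave it all like that. Do not tip the support over, and leave the other two hanging supports and the things lying about the bench where they are.

Things in the scene. Friction and masses are not known exactly. Their poses are not given: they have to be found in the camera images.
- support: the support to check, aluminium with a black tail, 0.2 kg. x along its length towards the tail, z up, origin on the underside below the post. Foot bar x -50..40 mm, 24 wide, 14 tall; post 32 (x) by 24 (y) with flat top at z 86; window through the post along x, 14 wide, z 42..66, hung by its upper edge; tail x 38..100, 16 wide, z 6..22. Hangs upright on one of the rack's pegs, tail towards the rack
- support_top (a point): centre of the support's flat top (0, 0, 86 mm in its frame; same axes). The solid block below it (z 66..86 mm) is the place to take it on the rack, closing along the support's y
- support_tail (a point): middle of the tail (80, 0, 14 mm in the support's frame), to be held across its 16 mm width when it goes under the gauge. On the rack the peg and crossbar right above leave a gripper no room here
- fork_support: another hanging support without tail, its top a fork of two prongs, 92 mm tall, foot 70 mm long, same post and window; leave it hanging
- pin_support: another hanging support without tail, its top a round steel pin, 100 mm tall, foot 70 mm long, same post and window; leave it hanging
- rack: fixed rack, on either side of the bench; origin at the centre of its base underside, base 130 mm (x) by 210 mm (y), 12 mm thick; crossbar along y above the origin at height 147..163 mm on end posts at y +-98 mm; three pegs run from it to -x. The supports hang 50 mm before the crossbar (x = -50 mm), on any of the pegs
- peg (a point): upper side of the middle peg where a support hangs (x -50, y 0, height 158 mm on the rack); axes as the rack's. The pegs (y -70, 0, 70 mm) are level, 6 mm thick, and end in an upturned tip at x -77..-85 mm on the rack, its top 9 mm above the peg's upper side: lift a support 10 to 17 mm and draw it out along the rack's -x
- mat: fixed black rubber mat 220 mm (x) by 180 mm (y), 3 mm thick; origin at the centre of its underside
- gauge: fixed drop gauge, on the other side; origin on its underside right below the foot's axis. Base plate x -35..110 mm, 130 mm wide (y), 12 mm thick; column at x 90 mm; an arm 36 mm wide reaches from it to x = -18 mm at height 150..178 mm, so a gripper cannot come down on a part under the foot: the way in is from the front (-x). A dial at x 78..92 mm reaches up to 240 mm
- plate (a point): point on the base plate's top right below the foot's axis (height 12 mm); axes as the gauge's
- plunger (a joint): travel of the gauge's plunger, m: 0 fully up, grows as it goes down, up to 0.05. It stays where it is left (a friction of about 3 N). The foot is 118 mm minus this above the base plate, so it reads 0.032 when the foot rests on the support's flat top.
- foot (a point): centre of the underside of the gauge's round foot (18 mm wide)
- cap (a point): centre of the top of the plunger's round black cap (32 mm wide, 14 mm thick), to be pressed down from above; 249 mm above the table when the plunger is up
- probe: black test probe 125 mm long, 10 mm thick, lying on the far edge of the mat; bystander
- jar: small amber jar 44 mm wide, 50 mm tall, beyond the mat; bystander
- bottle: white bottle 56 mm wide, 130 mm tall, further back; bystander
- tape: roll of tape lying flat, 90 mm wide, 20 mm tall; bystander
- dish: clear shallow dish 84 mm wide, 16 mm tall; bystander
- magnifier: hand magnifier with round lens and black handle, 175 mm long, 12 mm thick, lying at the back (origin at the lens centre); bystander
- driver: screwdriver 170 mm long lying at the side; bystander
Not all that is in view belongs to the job. What is shaped like the support but blue or green is not meant.

How it is judged:
On the way, in this order (a step that is already met when the one before it is completed fails the run):
1. the support stands upright on the mat, let go (x of support in the frame of mat between -0.1 and 0.1 m and y of support in the frame of mat between -0.08 and 0.08 m and z of support in the frame of mat between 0 and 0.007 m and angle between support's own z axis and vertical below 0.08 rad and contact force between the fingers and support below 0.05 N), for 0.2 s.
2. the support stands upright on the gauge's base plate, let go, its flat top centred under the foot within 10 mm (z of support in the frame of plate between -0.003 and 0.003 m and horizontal distance between support_top and foot below 0.01 m and angle between support's own z axis and vertical below 0.08 rad and contact force between the fingers and support below 0.05 N), for 0.2 s.
At the end, for the whole second after the job is handed in: the support stands upright (within 0.08 rad) on the gauge's base plate, at rest and let go, the centre of its flat top within 10 mm of the foot's axis, and the foot has been lowered onto the flat top (within 2 mm) (all of step 2 and z of foot in the frame of support_top between -0.002 and 0.002 m and linear speed of support below 0.02 m/s); the robot touches nothing.
It fails at once if the support is tipped over (more than 0.7 rad) (angle between support's own z axis and vertical above 0.7 rad).
It fails at once if one of the other two hanging supports is moved more than 30 mm (distance of any of fork_support, pin_support from where it was at the start of the episode above 0.03 m).
It fails at once if a thing lying about the bench (probe, jar, bottle, tape, dish, magnifier, screwdriver) is moved more than 30 mm (distance of any of probe, jar, bottle, tape, dish, magnifier, driver from where it was at the start of the episode above 0.03 m).
It also fails if it takes over 72 s, if anything falls off the work surface, if the arm or the gripper's body presses on something with over 40 N, if the wrist force passes 120 N, or if a joint passes its speed limit or range.

## Robot

A 6-joint arm with a two-finger parallel gripper is mounted at the origin on the work surface. World frame = base frame: x ahead of the robot, y to its left, z up, the work surface at z = 0. Lengths are in m, angles in rad, forces in N, time in s.
With the tool pointing down it reaches from about 0.35 to 0.85 m from the base axis. Payload 8.1 kg.
Tool frame: the origin (TCP) lies on the centre line of the jaws, within the pads' length; the fingertips stand robot.tips_ahead ahead of it and the grasp point (between the pads) lies 6 mm ahead of it (robot.tips_ahead is the distance from the TCP to the fingertips, in m); z points along the fingers, y is the line along which they close (so a half turn about z gives the same grasp; the last joint's range is limited). The gripper opens to 93 mm and grips with 3 to 60 N. Pads are 15 mm wide; open, the fingers measure 128 mm over their backs; the gripper's body (75 mm by 188 mm) begins 65 mm behind the grasp point.
Start: joints at [-1.198, 0.13, 1.488, -0, 1.523, -0.085], TCP at [0.265, -0.538, 0.244] pointing down, gripper open.
Joint ranges: [-2.96, 2.96], [-0.89, 2.26], [0.02, 2.5], [-1.34, 4.48], [0, 2.73], [-2.66, 2.66]. Speed limits (rad/s): [2.39, 2.39, 2.79, 3.14, 3.14, 3.14].

## Interface

Orientations are given as a rotation vector (axis times angle).
In Python, from plant import robot gives the robot as it stands.
- The arm moves only by the tool apply_moves, never from a script. Its arguments are lists of equal length, an entry for each row: "delta_pos": the shift along the tool's x, y, z in cm, a list of three; "twist": the turn about the tool's z in rad. A call has 1 to 8 rows; each row shifts and turns the commanded pose from where the row before left it, along the tool's axes as they then stand; what a row does not reach is not made up. A row lasts 1/8 s, in which the tool goes at most 62.5 mm and 10.7 degrees, less where a joint would pass 70% of its speed; a pose out of reach is approached as far as the arm can. A call with a gripper value outside its range is refused whole. "gripper" is the finger opening in cm, from 0 to 9.3, set as the call begins (left out, the last holds). The fingers move at their own pace and stop on an object; "squeeze" is the grip in N (left out, the last holds). Time passes only in rows, so rows that do not move let the fingers close. It gives the time, the measured TCP pose, the force, the opening and the grip force at its end, in the units of the state.
- robot.read_state(): the state, without advancing time (a new reading comes with each control period).
- robot.read_camera(name): name is "side" or "top" or "wrist"; returns a dict with "frame" (384x512x3 uint8, red, green, blue), "vertical_fov" (degrees; the focal length in pixels is half the picture's height over the tangent of half this angle, whatever the lens; pixels are square), "cx", "cy" (the principal point, pixels), "R" (3x3) and "t" (3): a world point X has camera coordinates R X + t. Camera axes: x right, y down, z forward; pixel columns grow to the right and rows downward; lengths in m; the calibration is good to about 2 mm. A picture is of the moment at which its call begins. There is no depth.
- robot.close_job(): hands the job in; it is judged then, once.
The state is a dict: "t": time; "q": joint angles; "dq": joint speeds; "joint_torque": joint torques, N m; "tool_pos": TCP position; "orientation": TCP orientation; "force": force on the tool from outside, world axes, zero at the start; "wrist_torque": the same for the moment, N m; "opening": finger opening in m; "gripper_force": force on a finger pad.
Only numpy, scipy, OpenCV 4.12 (cv2) and the standard library are available. Lean on these libraries where they do the work, as an engineer would, in place of code of your own. Each camera call takes 0.05 s, during which the arm holds its last target. There are 200 camera calls.

## Working session

There is one attempt and no reset: what is moved stays moved. The work goes in short steps, Python scripts to look and compute and a tool call to move; the robot and the scene stay as the last step left them, time stands still between calls to the robot, and variables do not carry over. Pictures are saved under pics/ and viewed, at most 10 in all, crops included, and the job is handed in when it is done.

Besides the shell and the picture viewer there is one more tool, called after "Emit:" as a command line: name --pt "numbers of a row" for each row, then --argument value for the rest. apply_moves: Moves the arm, as the interface text tells. Its arguments: {"type":"object","properties":{"delta_pos":{"type":"array"},"twist":{"type":"array"},"gripper":{"type":"number"},"squeeze":{"type":"number"}},"required":["delta_pos","twist"]}

```bash
mkdir -p pics; ls
cat > h.py <<'E'
import numpy as np,cv2
from plant import robot
def cam(n):
    c=robot.read_camera(n);h=c["frame"].shape[0]
    f=h/2/np.tan(np.radians(c["vertical_fov"])/2)
    np.savez(f"{n}.npz",f=f,**{k:c[k] for k in("frame","cx","cy","R","t")})
    return load(n)
def load(n): return dict(np.load(f"{n}.npz"))
def ray(c,u,v):
    R,t=np.array(c["R"]),np.array(c["t"])
    d=R.T@np.array([(u-c["cx"])/c["f"],(v-c["cy"])/c["f"],1]);return -R.T@t,d/np.linalg.norm(d)
def onz(c,u,v,z):
    o,d=ray(c,u,v);return o+d*(z-o[2])/d[2]
def proj(c,X):
    p=np.array(c["R"])@np.array(X)+c["t"];return p[:2]/p[2]*c["f"]+[c["cx"],c["cy"]]
def tri(rs):
    A=sum(np.eye(3)-np.outer(d,d) for o,d in rs);b=sum((np.eye(3)-np.outer(d,d))@o for o,d in rs)
    return np.linalg.solve(A,b)
def save(img,name): cv2.imwrite("pics/"+name,cv2.cvtColor(img,cv2.COLOR_RGB2BGR))
E
python3 - <<'E'
from h import *
a=cam("top");b=cam("side")
save(a["frame"],"top0.png");save(b["frame"],"side0.png")
for c in(a,b):print(c["f"],c["cx"],c["cy"],ray(c,256,192))
print(robot.read_state(),robot.tips_ahead)
E
```

```text
pics
417.6451432182545 255.6261745863078 193.07852946733476 (array([ 0.30446094, -0.16010599,  1.63593388]), array([ 0.14376994,  0.00769514, -0.98958122]))
421.79812696073566 252.26831063269455 193.41050690715426 (array([0.20094188, 0.89777645, 1.07030973]), array([ 0.21879943, -0.74063546, -0.63528413]))
{'t': 0.1, 'q': array([-1.19835946e+00,  1.31096576e-01,  1.48912574e+00, -1.70277803e-05,
        1.52301479e+00, -8.54003236e-02]), 'dq': array([-0.00077622, -0.00179766, -0.00299329, -0.00041637, -0.00155826,
        0.00112419]), 'joint_torque': array([ 7.76232991e-04, -5.61342144e+01, -4.93095446e+01,  7.69858458e-02,
        2.90828833e-02, -6.55654091e-07]), 'tool_pos': array([ 0.26505197, -0.53776931,  0.2427103 ]), 'orientation': array([-3.05805289e+00, -7.12536705e-01,  3.95686628e-04]), 'force': array([-0.70059465, -0.40754442, -0.97988186]), 'wrist_torque': array([-0.02006369,  0.03449184, -0.02391516]), 'gripper_force': 0.0, 'opening': 0.09268051485634851} 0.025
```

View pics/top0.png

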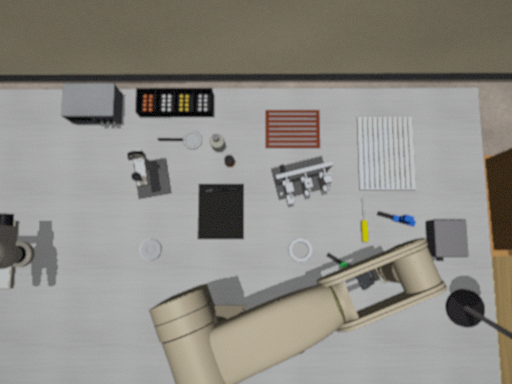

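View pics/side0.png

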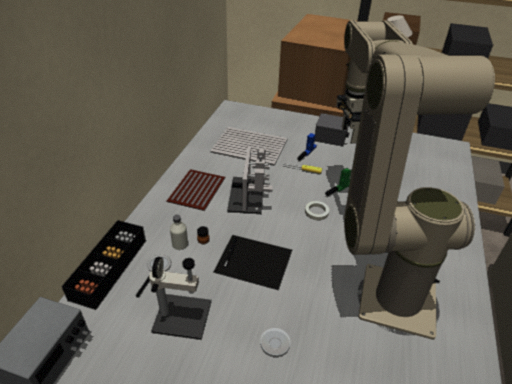

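Top view: rack at about (305,178) with three supports at (288,190), (307,185) and (326,182). The gauge is near (150,175) and the mat at (221,211). I'll enlarge the rack and gauge in both views.

Run:
```python
from h import *
a=load("top");b=load("side")
def cr(c,x,y,w,h):return cv2.resize(c["frame"][y:y+h,x:x+w],(400,300),interpolation=cv2.INTER_CUBIC)
save(np.vstack([np.hstack([cr(a,264,148,80,60),cr(b,216,140,80,60)]),np.hstack([cr(a,112,145,80,60),cr(b,125,245,120,90)])]),"crop1.png")
for u,v,z in((305,180,.15),(288,190,.14),(307,185,.14),(326,182,.14),(221,211,0.003),(150,175,.2)):print(u,v,onz(a,u,v,z).round(3))
```

```text
305 180 [ 0.564 -0.325  0.15 ]
288 190 [ 0.529 -0.264  0.14 ]
307 185 [ 0.547 -0.333  0.14 ]
326 182 [ 0.558 -0.402  0.14 ]
221 211 [ 0.466 -0.01   0.003]
150 175 [0.574 0.222 0.2  ]
```

View pics/crop1.png

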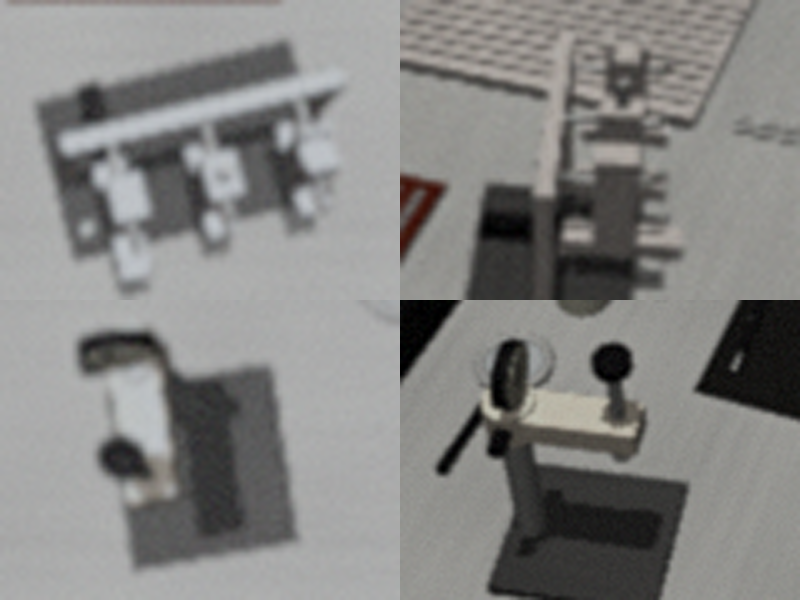

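The candidates at top px are (289,186) flat top, (308,183) with a pin dot, and (327,178) with a fork. Only the left one has a plain flat top and a black tail behind the crossbar, at about (282,167). The side view agrees, with a flat top at crop (617,155) and the tail at (505,220). I'll measure that one, and the gauge too.

Run:
```python
from h import *
a=load("top");b=load("side")
g=cv2.cvtColor(a["frame"],cv2.COLOR_RGB2GRAY).astype(int)
tp=lambda x,y,ox,oy,s=5:(ox+(x+.5)/s-.5,oy+(y+.5)/s-.5)
# crossbar ends (top face centre line), rough
L=onz(a,*tp(66,142,264,148),.163);R_=onz(a,*tp(343,80,264,148),.163)
d=(L-R_);print("bar",L.round(4),R_.round(4),"len",np.linalg.norm(d[:2]).round(4),"mid",((L+R_)/2).round(4),"yaw",np.arctan2(-d[0],d[1]).round(4))
t1=onz(a,*tp(127,194,264,148),.178);print("flat top from top",t1.round(4))
s=tri([ray(a,*tp(127,194,264,148)),ray(b,*tp(618,155,216-80,140))]);print("tri",s.round(4))
# base plates (dark) by mask
def rect(c,x0,x1,y0,y1,lo,hi,z):
    im=cv2.cvtColor(c["frame"],cv2.COLOR_RGB2GRAY)[y0:y1,x0:x1];m=((im>=lo)&(im<=hi)).astype(np.uint8)
    k=max(cv2.findContours(m,cv2.RETR_EXTERNAL,cv2.CHAIN_APPROX_NONE)[0],key=cv2.contourArea)
    P=np.array([onz(c,u+x0,v+y0,z)[:2] for u,v in k[:,0]],np.float32)
    r=cv2.minAreaRect(P);print("rect",r);return r
r=rect(a,180,255,175,250,0,60,.003)   # mat
r=rect(a,268,336,150,206,0,120,.012)  # rack base
r=rect(a,110,185,140,206,0,120,.012)  # gauge base
# cap: dark blob
print("cap top",onz(a,*tp(123,159,112,145),.249).round(4),"side",onz(b,125+(612-400+.5)*.3-.5,245+(357-300+.5)*.3-.5,.245).round(4))
# gauge base corners, top view crop
for p in((135,568),(297,540),(272,368)):print("gc",onz(a,*tp(p[0],p[1]-300,112,145),.012).round(4))
for p in((488,588),(662,618-0),(687,484)):print("gs",onz(b,125+(p[0]-400)*.3,245+(p[1]-300)*.3,.012).round(4))
```

```text
bar [ 0.5763 -0.2232  0.163 ] [ 0.6213 -0.4224  0.163 ] len 0.2043 mid [ 0.5988 -0.3228  0.163 ] yaw 0.2221
flat top from top [ 0.5361 -0.2653  0.178 ]
tri [ 0.5362 -0.2657  0.1737]
rect ((0.46736547350883484, -0.007974646985530853), (0.1699378490447998, 0.2051960825920105), 89.99639129638672)
rect ((0.5994093418121338, -0.32032838463783264), (0.131683349609375, 0.20526739954948425), 13.515345573425293)
rect ((0.6214887499809265, 0.2758561372756958), (0.19757622480392456, 0.14660543203353882), 12.775215148925781)
cap top [0.5597 0.2559 0.249 ] side [0.5631 0.2607 0.245 ]
gc [0.5162 0.314  0.012 ]
gc [0.5383 0.187  0.012 ]
gc [0.6768 0.211  0.012 ]
gs [0.6549 0.3481 0.012 ]
gs [0.5057 0.3266 0.012 ]
gs [0.537  0.1965 0.012 ]
```

```bash
cat >> h.py <<'E'
def pose():
    from scipy.spatial.transform import Rotation as Ro
    s=robot.read_state();M=Ro.from_rotvec(s["orientation"]).as_matrix()
    return s,s["tool_pos"],M
def plan(x,y,z,ang,n=None):
    "per-row tool-axis delta (cm) and twist for a straight move; twist spread evenly"
    s,p,M=pose();a=np.arctan2(M[1,0],M[0,0]);D=np.array([x,y,z])-p
    tw=-(ang-a);N=n or int(max(np.ceil(np.linalg.norm(D)/.055),np.ceil(abs(tw)/.17),1))
    print("pos",p.round(4),"ang",a.round(3),"tilt",np.arccos(-M[2,2]).round(4),"t",s["t"],"rows",N)
    for i in range(N):
        c=a-tw/N*i;d=D/N*100
        print([round(float(v),2) for v in(d[0]*np.cos(c)+d[1]*np.sin(c),d[0]*np.sin(c)-d[1]*np.cos(c),-d[2])],round(float(tw/N),3))
E
python3 -c "
from h import *
plan(.50,-.275,.30,.225)"
```

```text
pos [ 0.2651 -0.5378  0.2427] ang 0.458 tilt 0.0016 t 0.1 rows 7
[4.67, -1.88, -0.82] 0.033
[4.6, -2.04, -0.82] 0.033
[4.53, -2.19, -0.82] 0.033
[4.46, -2.34, -0.82] 0.033
[4.38, -2.49, -0.82] 0.033
[4.29, -2.63, -0.82] 0.033
[4.2, -2.77, -0.82] 0.033
```

Emit:
apply_moves --pt "0 0 -5.7" --pt "4.7 -1.9 0" --pt "4.6 -2.0 0" --pt "4.5 -2.2 0" --pt "4.5 -2.3 0" --pt "4.4 -2.5 0" --pt "4.3 -2.6 0" --pt "4.2 -2.8 0" --twist '[0,0.033,0.033,0.033,0.033,0.033,0.033,0.033]' --gripper 5.0

```text
t: 1.1
tool_pos: [0.5014, -0.274, 0.3002]
orientation: [-3.121, -0.354, 0.001]
force: [1.1, -0.3, -0.3]
opening: 0.0498
gripper_force: 0.0
```

Run:
```python
from h import *
w=cam("wrist");s,p,M=pose();print(p,M.round(3),s["opening"],s["t"]);print(w["f"],ray(w,256,192),proj(w,[.536,-.2655,.178]))
save(cv2.resize(w["frame"],(768,576)),"w1.png")
```

```text
[ 0.50463282 -0.26926289  0.30007222] [[ 0.974  0.226  0.001]
 [ 0.226 -0.974  0.003]
 [ 0.002 -0.003 -1.   ]] 0.04994474646367865 1.15
345.6493072594342 (array([ 0.57606839, -0.25654536,  0.44189708]), array([-0.26817379, -0.0596761 , -0.96152045])) [256.36745013 148.92710764]
```

View pics/w1.png

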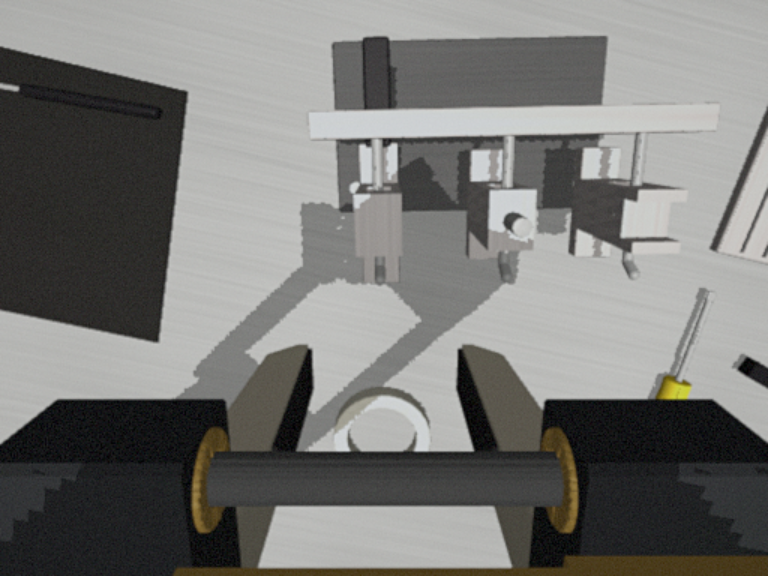

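Wrist view: flat top at (379,220) with its tail at (375,70) beyond the crossbar; pin at (518,225), fork at (655,215).

Run:
```python
from h import *
w=load("wrist");S=lambda u,v,z:onz(w,(u+.5)/1.5-.5,(v+.5)/1.5-.5,z)
for n,u,v in(("bl",356,186),("br",401,186),("fl",356,253),("fr",401,253),("c",378.5,219.5)):print(n,S(u,v,.178).round(4))
L=S(309,113,.163);R_=S(718,103,.163);d=L-R_;print("bar",L,R_,np.linalg.norm(d),"yaw",np.arctan2(-d[0],d[1]))
a=S(377,140,.158);b=S(378,186,.158);d=a-b;print("peg yaw",np.arctan2(d[1],d[0]),a,b)
```

```text
bl [ 0.5512 -0.2472  0.178 ]
br [ 0.5563 -0.2692  0.178 ]
fl [ 0.5177 -0.2544  0.178 ]
fr [ 0.523  -0.2771  0.178 ]
c [ 0.5373 -0.2619  0.178 ]
bar [ 0.58027789 -0.21560101  0.163     ] [ 0.63151696 -0.4168594   0.163     ] 0.20767855375377625 yaw 0.24929725706108322
peg yaw 0.24483636411366436 [ 0.57512598 -0.252254    0.158     ] [ 0.55199563 -0.25803309  0.158     ]
```

```bash
python3 -c "
from h import *
plan(.5365,-.2635,.25,.235,2)
w=cam('wrist')
g=w['frame'][:,:,:].astype(int)
for z in(.178,):
  for v in (135,150): print([int(x) for x in g[v,225:285].mean(1)])
print(pose()[1])
np.set_printoptions(precision=4)
print(onz(w,237,150,.178),onz(w,268,150,.178))"
```

```text
pos [ 0.5046 -0.2693  0.3001] ang 0.228 tilt 0.0036 t 1.15 rows 2
[1.62, 0.08, 2.5] -0.004
[1.62, 0.08, 2.5] -0.004
[191, 191, 192, 186, 139, 91, 102, 102, 97, 95, 97, 103, 110, 108, 101, 109, 135, 159, 162, 149, 116, 111, 111, 112, 116, 114, 111, 115, 114, 118, 123, 123, 124, 124, 127, 127, 126, 125, 126, 122, 122, 124, 135, 137, 133, 134, 132, 127, 94, 60, 59, 65, 54, 62, 66, 62, 68, 63, 57, 62]
[129, 130, 128, 128, 127, 127, 132, 126, 126, 129, 126, 132, 133, 129, 132, 131, 141, 150, 158, 155, 153, 155, 148, 149, 153, 154, 152, 155, 151, 155, 152, 154, 153, 154, 155, 155, 155, 155, 154, 151, 151, 150, 155, 157, 151, 153, 151, 148, 134, 129, 131, 130, 128, 127, 129, 129, 126, 125, 127, 129]
[ 0.50300035 -0.27149097  0.30002137]
[ 0.5353 -0.2461  0.178 ] [ 0.5407 -0.2692  0.178 ]
```

Emit:
apply_moves --pt "1.6 0.1 2.5" --pt "1.6 0.1 1.5" --pt "0 0 0" --pt "0 0 0" --pt "0 0 0" --twist '[-0.005,0,0,0,0]'

```text
t: 1.82
tool_pos: [0.5321, -0.2708, 0.2618]
orientation: [3.12, 0.362, 0.002]
force: [-0.1, 0.5, 0.4]
opening: 0.0501
gripper_force: 0.0
```

```bash
python3 -c "
from h import *
plan(.5365,-.263,.176,.235)
w=cam('wrist');g=w['frame'].astype(int)
q=[proj(w,[.5365+t*.97,-.263+t*.235,.178]) for t in(-.01,0,.01)];print(q)
v=int(q[0][1]);print(v,[int(x) for x in g[v,220:300].mean(1)])
np.set_printoptions(precision=4)
for u in (220,300):print(onz(w,u,v,.178))
print(pose()[1]);save(w['frame'],'w2.png')"
```

```text
pos [ 0.5321 -0.2708  0.2618] ang 0.231 tilt 0.0016 t 1.825 rows 2
[0.31, -0.33, 4.29] -0.002
[0.31, -0.33, 4.29] -0.002
[array([247.42844641, 214.61174434]), array([247.2407107 , 200.82968235]), array([247.04858086, 186.72503764])]
214 [195, 197, 197, 198, 196, 198, 198, 198, 190, 156, 155, 155, 153, 151, 153, 152, 151, 153, 158, 153, 150, 153, 153, 154, 154, 154, 149, 155, 155, 154, 157, 158, 156, 148, 150, 150, 150, 157, 157, 155, 151, 152, 147, 172, 202, 202, 200, 200, 196, 198, 200, 187, 158, 132, 132, 129, 132, 132, 135, 132, 134, 137, 135, 138, 137, 131, 132, 135, 134, 132, 134, 133, 135, 133, 136, 137, 137, 140, 140, 134]
[ 0.5229 -0.2468  0.178 ]
[ 0.5356 -0.3006  0.178 ]
[ 0.5321 -0.2707  0.2618]
```

View pics/w2.png

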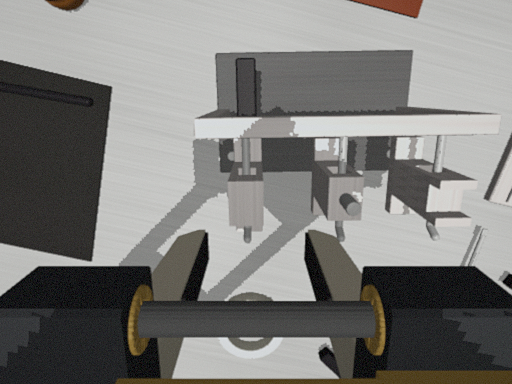

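The settled wrist view shows the flat top at (246,205), with the tail at (246,85) and the peg in line. The jaws need to go 8 mm towards it.

Emit:
apply_moves --pt "0.6 -0.77 0" --pt "0 0 3" --pt "0 0 3" --pt "0 0 2.5" --pt "0 0 0" --pt "0 0 0" --twist '[0,0,0,0,0,0]'

```text
t: 2.62
tool_pos: [0.5369, -0.2613, 0.177]
orientation: [3.12, 0.363, 0.002]
force: [-0.1, -0.7, -0.0]
opening: 0.0499
gripper_force: 0.0
```

Emit:
apply_moves --pt "0 0 0" --pt "0 0 0" --pt "0 0 0" --pt "0 0 0" --pt "0 0 0" --pt "0 0 0" --twist '[0,0,0,0,0,0]' --gripper 0.5 --squeeze 40

```text
t: 3.38
tool_pos: [0.5366, -0.2614, 0.1762]
orientation: [3.12, 0.363, 0.001]
force: [-1.0, -1.2, 5.0]
opening: 0.0238
gripper_force: 40.0
```

Emit:
apply_moves --pt "0 0 -0.7" --pt "0 0 -0.6" --pt "0 0 0" --pt "-2.0 0 0" --pt "-3.0 0 0" --pt "-3.0 0 0" --pt "-1.5 0 0" --pt "0 0 0" --twist '[0,0,0,0,0,0,0,0]'

```text
t: 4.38
tool_pos: [0.4435, -0.2833, 0.1887]
orientation: [3.121, 0.362, 0.001]
force: [0.4, 0.1, -2.0]
opening: 0.0243
gripper_force: 40.0
```

Run:
```python
from h import *
w=cam("wrist");b=cam("side")
save(np.hstack([cv2.resize(w["frame"],(400,300)),cv2.resize(b["frame"][130:220,210:330],(400,300))]),"c2.png")
s,p,M=pose();print(p,s["force"],s["opening"]);plan(.45,-.03,.24,1.6)
```

```text
[ 0.44450655 -0.28302502  0.18882817] [ 0.06478587  0.46466137 -1.94949714] 0.023999015772305798
pos [ 0.4445 -0.283   0.1888] ang 0.232 tilt 0.0008 t 4.475 rows 9
[0.7, -2.72, -0.57] -0.152
[1.11, -2.58, -0.57] -0.152
[1.49, -2.39, -0.57] -0.152
[1.83, -2.13, -0.57] -0.152
[2.13, -1.83, -0.57] -0.152
[2.39, -1.49, -0.57] -0.152
[2.58, -1.11, -0.57] -0.152
[2.72, -0.7, -0.57] -0.152
[2.8, -0.28, -0.57] -0.152
```

View pics/c2.png

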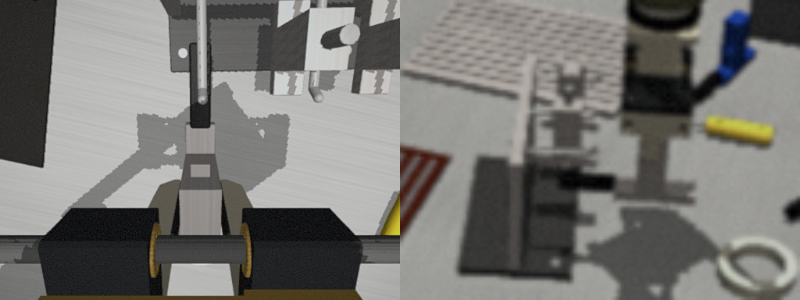

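The support hangs in the jaws clear of the peg, its post off the tip at (203,97) and upright in the side view. I'll pull back further, then swing over to the mat.

Emit:
apply_moves --pt "-2.5 0 0" --pt "-2.5 0 0" --pt "0.8 -2.7 -0.5" --pt "1.2 -2.6 -0.5" --pt "1.6 -2.4 -0.5" --pt "1.9 -2.2 -0.5" --pt "2.2 -1.9 -0.5" --pt "2.5 -1.5 0" --twist '[0,0,-0.15,-0.15,-0.15,-0.15,-0.15,-0.15]'

```text
t: 5.48
tool_pos: [0.404, -0.1206, 0.2144]
orientation: [2.646, 1.691, 0.002]
force: [-0.3, 0.3, -1.8]
opening: 0.024
gripper_force: 40.0
```

Run:
```python
from h import *
plan(.45,-.03,.16,1.6)
```

```text
pos [ 0.404  -0.1206  0.2144] ang 1.138 tilt 0.0015 t 5.475 rows 3
[3.38, 0.13, 1.81] -0.154
[3.32, 0.64, 1.81] -0.154
[3.19, 1.15, 1.81] -0.154
```

Emit:
apply_moves --pt "3.4 0.1 0" --pt "3.3 0.6 0" --pt "3.2 1.2 1.5" --pt "0 0 3.0" --pt "0 0 3.0" --pt "0 0 2.0" --pt "0 0 0" --pt "0 0 0" --twist '[-0.154,-0.154,-0.154,0,0,0,0,0]'

```text
t: 6.48
tool_pos: [0.4503, -0.0311, 0.1197]
orientation: [2.195, 2.247, 0.001]
force: [0.9, 0.7, -1.4]
opening: 0.0236
gripper_force: 40.0
```

Run:
```python
from h import *
s,p,M=pose();print(p,s["force"]);b=cam("side");a=cam("top")
# underside of foot bar end vs mat: look
save(np.hstack([cv2.resize(b["frame"][215:290,200:300],(400,300),interpolation=2),cv2.resize(a["frame"][175:250,175:275],(400,300),interpolation=2)]),"c3.png")
```

```text
[ 0.45025619 -0.03112816  0.11965412] [ 0.85684649  0.69582117 -1.35079369]
```

View pics/c3.png

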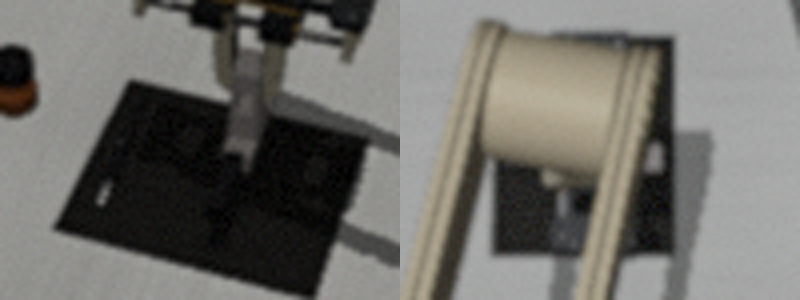

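The support is above the mat, with its foot end at crop (235,155) and the probe tip at (105,192) well away. Descending.

Emit:
apply_moves --pt "0 0 1.5" --pt "0 0 1.3" --pt "0 0 0" --pt "0 0 0" --twist '[0,0,0,0]'

```text
t: 7.08
tool_pos: [0.4492, -0.0313, 0.0905]
orientation: [-2.196, -2.246, 0.0]
force: [-1.7, -1.0, -1.2]
opening: 0.0234
gripper_force: 40.0
```

Emit:
apply_moves --pt "0 0 0.15" --pt "0 0 0.15" --pt "0 0 0" --pt "0 0 0" --twist '[0,0,0,0]'

```text
t: 7.58
tool_pos: [0.4495, -0.0313, 0.0877]
orientation: [2.196, 2.247, 0.0]
force: [-0.3, -0.1, -1.9]
opening: 0.0238
gripper_force: 40.0
```

Emit:
apply_moves --pt "0 0 0.1" --pt "0 0 0" --pt "0 0 0" --twist '[0,0,0]'

```text
t: 7.95
tool_pos: [0.4496, -0.0314, 0.0873]
orientation: [2.195, 2.247, 0.0]
force: [-3.7, -0.2, 6.3]
opening: 0.0239
gripper_force: 40.0
```

Contact at 6 N. Releasing.

Emit:
apply_moves --pt "0 0 0" --pt "0 0 0" --pt "0 0 0" --pt "0 0 0" --pt "0 0 -1" --pt "0 0 -5" --pt "0 0 -5" --pt "0 0 0" --twist '[0,0,0,0,0,0,0,0]' --gripper 5.0

```text
t: 8.95
tool_pos: [0.4524, -0.0318, 0.2024]
orientation: [2.19, 2.241, 0.008]
force: [0.3, 0.1, 0.1]
opening: 0.0498
gripper_force: 0.0
```

Emit:
apply_moves --pt "-4 0 0" --pt "-4 0 0" --pt "0 0 0" --pt "0 0 0" --pt "0 0 0" --twist '[0,0,0,0,0]'

```text
t: 9.57
tool_pos: [0.4511, -0.1103, 0.1964]
orientation: [-2.194, -2.247, -0.0]
force: [-0.3, 0.7, 0.6]
opening: 0.0498
gripper_force: 0.0
```

Run:
```python
from h import *
w=cam("wrist");save(cv2.resize(w["frame"],(768,576)),"w3.png");s,p,M=pose();print(p,M.round(3))
print(proj(w,[.4496,-.0314,.089]),proj(w,[.4473,.0486,.025]))
```

```text
[ 0.45121179 -0.1103406   0.19648183] [[-0.024  1.    -0.   ]
 [ 1.     0.024  0.   ]
 [ 0.    -0.    -1.   ]]
[256.6210579  90.5860882] [256.17388092 -12.12057186]
```

View pics/w3.png

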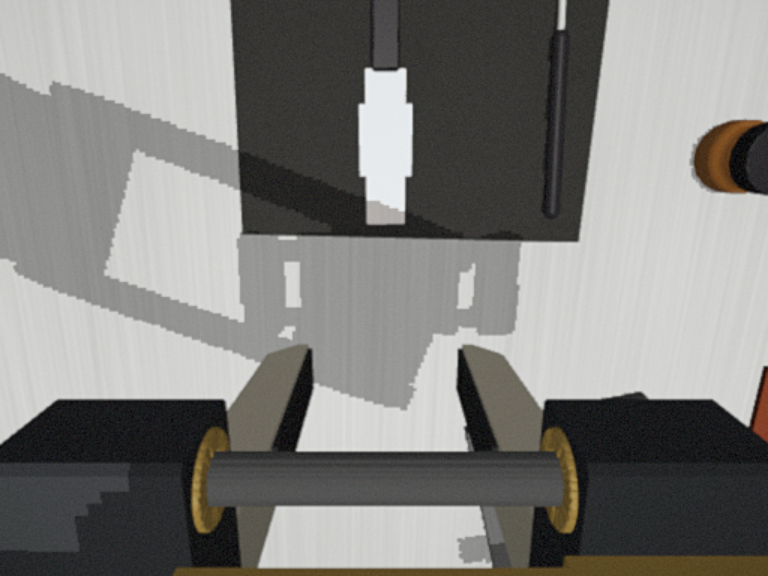

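The support stands upright on the mat: flat top at (385,140), tail centred at x=385 going up. The probe (555,120) and jar are untouched. Next is the tail.

Emit:
apply_moves --pt "5.1 0 0" --pt "5.1 0 0" --pt "5.2 0 0" --pt "0 0 3" --pt "0 0 5" --pt "0 0 5" --pt "0 0 2" --pt "0 0 0" --twist '[0,0,0,0,0,0,0,0]'

```text
t: 10.62
tool_pos: [0.4457, 0.0433, 0.0449]
orientation: [-2.192, -2.246, 0.004]
force: [0.0, 0.1, -0.3]
opening: 0.0499
gripper_force: 0.0
```

Run:
```python
from h import *
w=cam("wrist");save(cv2.resize(w["frame"],(768,576)),"w4.png");plan(.4478,.0435,.031,1.595)
```

```text
pos [0.4471 0.0432 0.0465] ang 1.595 tilt 0.0014 t 10.675 rows 1
[0.03, 0.07, 1.55] -0.0
```

View pics/w4.png

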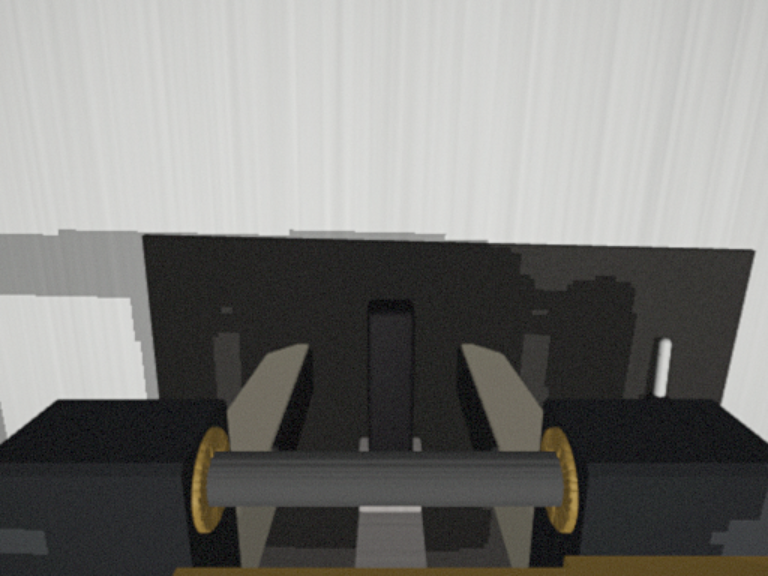

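The tail, at x 369–413, sits between the jaws, whose centre is about 386. I'll shift about 1.5 mm, go down and close.

Emit:
apply_moves --pt "0 0.15 0.8" --pt "0 0 0.7" --pt "0 0 0" --pt "0 0 0" --twist '[0,0,0,0]'

```text
t: 11.18
tool_pos: [0.4493, 0.0427, 0.0319]
orientation: [2.196, 2.247, 0.0]
force: [-0.0, 0.3, 0.0]
opening: 0.0504
gripper_force: 0.0
```

Emit:
apply_moves --pt "0 0 0" --pt "0 0 0" --pt "0 0 0" --pt "0 0 0" --pt "0 0 0" --pt "0 0 0" --twist '[0,0,0,0,0,0]' --gripper 0.5 --squeeze 60

```text
t: 11.92
tool_pos: [0.4492, 0.0427, 0.0317]
orientation: [-2.196, -2.247, -0.0]
force: [-0.6, -0.0, 1.0]
opening: 0.0152
gripper_force: 60.0
```

Emit:
apply_moves --pt "0 0 -1" --pt "0 0 -1" --pt "0 0 -1" --pt "0 0 -1" --pt "0 0 0" --pt "0 0 0" --twist '[0,0,0,0,0,0]'

```text
t: 12.68
tool_pos: [0.4491, 0.0427, 0.0715]
orientation: [-2.196, -2.247, 0.0]
force: [-0.1, 0.3, -1.8]
opening: 0.0156
gripper_force: 60.0
```

Run:
```python
from h import *
b=cam("side");a=cam("top");s,p,M=pose();print(p,s["force"],s["wrist_torque"])
print(proj(b,[.4496,-.0325,.129]),proj(a,[.4496,-.0325,.129]))
A=cv2.resize(b["frame"][185:275,195:315],(480,360),interpolation=2)
B=cv2.resize(b["frame"][235:350,125:225],(313,360),interpolation=2)
save(np.hstack([A,B]),"c4.png")
```

```text
[0.44878839 0.04270562 0.07117208] [-0.41231999 -0.84921295 -2.37869708] [ 0.12521429 -0.05885147  0.02187014]
[262.63523953 228.54074855] [224.01668957 212.18502953]
```

View pics/c4.png

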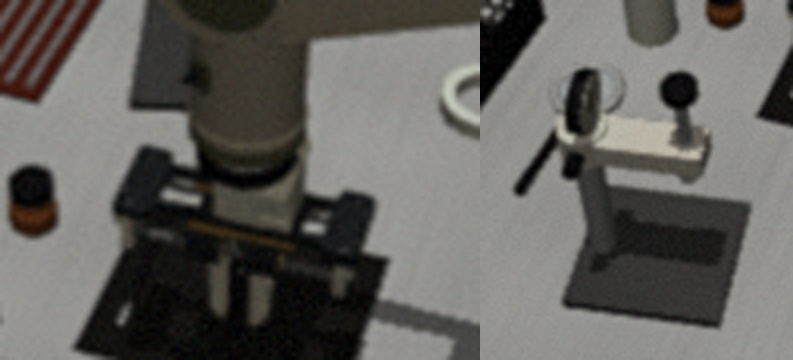

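The side crop shows the support held by its tail just above the mat, and the gauge's cap at crop (680,90) and arm are clear. Next I fix the cap axis with the wrist camera, which looks toward +y in this pose.

Emit:
apply_moves --pt "0 0 -6" --pt "0 0 -6" --pt "0 0 -6" --pt "0 0 -6" --pt "3 4 0" --pt "4 4 0" --pt "4 3.2 0" --pt "0 0 0" --twist '[0,0,0,0,0,0,0,0]'

```text
t: 13.78
tool_pos: [0.5592, 0.1577, 0.3088]
orientation: [-2.191, -2.248, 0.005]
force: [-0.5, -1.0, -1.5]
opening: 0.0157
gripper_force: 60.0
```

Emit:
apply_moves --pt "0.5 0 0" --pt "0 0 0" --pt "0 0 0" --pt "0 0 0" --twist '[0,0,0,0]'

```text
t: 14.28
tool_pos: [0.5584, 0.1597, 0.3122]
orientation: [2.196, 2.246, 0.001]
force: [0.3, -0.7, -1.3]
opening: 0.0153
gripper_force: 60.0
```

```bash
cat > capf.py <<'E'
from h import *
w=cam("wrist");g=cv2.cvtColor(w["frame"],cv2.COLOR_RGB2GRAY)
s,p,M=pose();print(p,np.arctan2(M[1,0],M[0,0]).round(4),s["gripper_force"],s["opening"])
c0=proj(w,[.5615,.2565,.249]);print("expected",c0,"radius px",np.linalg.norm(proj(w,[.5775,.2565,.249])-c0))
m=(g<45).astype(np.uint8)
for k in cv2.findContours(m,cv2.RETR_EXTERNAL,cv2.CHAIN_APPROX_NONE)[0]:
    A=cv2.contourArea(k)
    if A>300:
        (u,v),r=cv2.minEnclosingCircle(k);print("A",A,"c",round(u,1),round(v,1),"r",round(r,1),"bbox",cv2.boundingRect(k),"z.249",onz(w,u,v,.249).round(4))
save(w["frame"],"cap%d.png"%int(s["t"]*100))
E
python3 capf.py
```

```text
[0.55843637 0.15979788 0.31206932] 1.5932 59.96160328388214 0.015284701442691333
expected [265.32368289  56.46333612] radius px 28.831734975023934
A 13042.0 c 395.8 325.8 r 117.6 bbox (290, 266, 222, 112) z.249 [0.6572 0.0841 0.249 ]
A 14885.0 c 115.6 325.8 r 118.1 bbox (0, 265, 223, 113) z.249 [0.4631 0.0798 0.249 ]
A 6122.0 c 196.0 254.5 r 99.6 bbox (109, 205, 175, 101) z.249 [0.5201 0.1352 0.249 ]
A 570.5 c 414.5 124.5 r 41.0 bbox (403, 84, 20, 82) z.249 [0.6497 0.2213 0.249 ]
A 7107.0 c 506.0 144.0 r 127.1 bbox (459, 17, 53, 255) z.249 [0.7057 0.2112 0.249 ]
A 1557.0 c 404.5 37.0 r 41.4 bbox (385, 0, 41, 76) z.249 [0.6373 0.2682 0.249 ]
```

Run:
```python
from h import *
w=load("wrist");g=cv2.GaussianBlur(cv2.cvtColor(w["frame"],cv2.COLOR_RGB2GRAY),(5,5),0)
for v in range(4,130,7):print(v,[int(x) for x in g[v,200:345:6]])
h=cv2.HoughCircles(g[:160],cv2.HOUGH_GRADIENT,1,40,param1=60,param2=14,minRadius=24,maxRadius=34);print(h)
```

```text
4 [200, 204, 204, 203, 203, 203, 201, 199, 200, 204, 200, 203, 203, 201, 203, 198, 180, 153, 123, 111, 110, 109, 109, 110, 108]
11 [202, 205, 204, 203, 203, 203, 202, 201, 199, 187, 157, 131, 117, 114, 113, 114, 115, 115, 114, 112, 111, 111, 110, 109, 108]
18 [203, 205, 204, 204, 148, 121, 117, 117, 117, 60, 69, 70, 69, 59, 98, 114, 113, 113, 113, 112, 112, 111, 118, 141, 178]
25 [204, 206, 204, 204, 164, 121, 119, 116, 66, 72, 73, 71, 73, 70, 67, 90, 140, 174, 204, 218, 223, 224, 224, 224, 223]
32 [204, 206, 205, 204, 181, 120, 119, 63, 75, 76, 74, 76, 74, 73, 72, 63, 226, 225, 225, 225, 224, 224, 224, 224, 224]
39 [205, 206, 205, 204, 204, 119, 125, 67, 76, 77, 78, 78, 77, 74, 73, 69, 203, 225, 225, 225, 225, 225, 225, 225, 225]
46 [206, 206, 206, 205, 205, 121, 120, 68, 78, 78, 78, 80, 79, 77, 73, 71, 210, 226, 226, 225, 225, 225, 225, 225, 225]
53 [206, 206, 206, 204, 204, 130, 121, 61, 79, 80, 81, 81, 79, 77, 76, 68, 225, 226, 226, 226, 226, 226, 226, 225, 225]
60 [206, 207, 206, 205, 204, 143, 120, 128, 79, 80, 80, 81, 79, 78, 74, 145, 226, 226, 226, 226, 226, 226, 226, 226, 22
[... 499 characters left out ...]
 206, 205, 206, 205, 141, 122, 89, 96, 85, 112, 120, 119, 120, 120, 120, 119, 119, 118, 118, 109, 108, 115, 114]
102 [206, 209, 207, 205, 206, 205, 180, 123, 124, 123, 122, 122, 121, 122, 121, 121, 119, 118, 120, 119, 120, 120, 119, 116, 115]
109 [206, 208, 207, 205, 206, 206, 199, 123, 123, 122, 121, 123, 123, 124, 124, 121, 122, 119, 118, 118, 119, 118, 118, 118, 117]
116 [206, 208, 206, 205, 206, 206, 203, 124, 124, 123, 122, 122, 122, 122, 121, 123, 121, 121, 122, 122, 143, 172, 191, 204, 206]
123 [206, 209, 206, 205, 206, 207, 203, 126, 124, 125, 124, 125, 128, 161, 181, 197, 208, 207, 204, 207, 208, 208, 206, 207, 206]
[[[269.5  43.5  27.9]
  [ 57.5  65.5  33.4]
  [381.5  40.5  26.6]]]
```

```bash
cat > capfit.py <<'E'
from h import *
import sys
w=load("wrist");g=cv2.GaussianBlur(cv2.cvtColor(w["frame"],cv2.COLOR_RGB2GRAY),(3,3),0)
u0,v0=map(float,sys.argv[1:3])
# dark cap: gray<98, opened to cut thin shadow links
m=cv2.morphologyEx((g<98).astype(np.uint8),cv2.MORPH_OPEN,cv2.getStructuringElement(2,(15,15)))
n,l,st,ce=cv2.connectedComponentsWithStats(m);i=l[int(v0),int(u0)];print(st[i],ce[i])
k=max(cv2.findContours((l==i).astype(np.uint8),0,1)[0],key=cv2.contourArea)
print(cv2.fitEllipse(k),cv2.minEnclosingCircle(k))
(u,v),r=cv2.minEnclosingCircle(k)
for q in((u,v),tuple(ce[i])):print(onz(w,*q,.249).round(4))
# gauge base plate edges from wrist: left/front edge points
E
python3 capfit.py 267 45
```

```text
[ 239   13   56   62 2715] [266.42467772  43.35211786]
((266.4161071777344, 43.36505889892578), (54.67776107788086, 61.32049560546875), 3.8644702434539795) ((266.5, 43.5), 30.830278396606445)
[0.5619 0.2632 0.249 ]
[0.5619 0.2632 0.249 ]
```

Emit:
apply_moves --pt "1.5 -0.5 0" --pt "1.5 0 0" --pt "0 0 0" --pt "0 0 0" --pt "0 0 0" --twist '[0,0,0,0,0]'

```text
t: 14.95
tool_pos: [0.5529, 0.1899, 0.3116]
orientation: [2.196, 2.247, -0.0]
force: [0.2, -0.6, -1.1]
opening: 0.0154
gripper_force: 60.0
```

```bash
python3 capf.py |head -2
python3 - <<'E'
from h import *
w=load("wrist");u,v=proj(w,[.5625,.264,.249]);print(u,v)
E
python3 capfit.py 270 105
```

```text
[0.55291284 0.18987491 0.31158473] 1.5935 59.96167838573456 0.015628943385016053
expected [273.55251926 112.5861672 ] radius px 27.719493378222634
275.7924031758699 99.1665938311603
[ 244   72   58   80 3016] [271.77254642 109.15782493]
((271.6672058105469, 108.2804946899414), (49.44667434692383, 82.79315948486328), 22.1731014251709) ((268.0, 113.0), 42.0595817565918)
[0.5583 0.2562 0.249 ]
[0.5604 0.2584 0.249 ]
```

Run:
```python
from h import *
w=load("wrist");g=cv2.GaussianBlur(cv2.cvtColor(w["frame"],cv2.COLOR_RGB2GRAY),(5,5),0)
h=cv2.HoughCircles(g[40:180,200:340],cv2.HOUGH_GRADIENT,1,40,param1=60,param2=10,minRadius=25,maxRadius=31)
if h is not None:
  for u,v,r in h[0][:3]:print("hough",u+200,v+40,r,onz(w,u+200,v+40,.249).round(4))
for v in range(64,140,6):print(v,[int(x) for x in g[v,230:320:4]])
a=load("top");b=load("side")
for c,n,box in((a,"top0",(130,168,146,186)),(b,"side0",(178,200,255,272))):
    im=cv2.imread(f"pics/{n}.png",0);x0,x1,y0,y1=box;print(n);print(im[y0:y1,x0:x1] if n=="side0" else im[165:186,128:150])
```

```text
hough 275.5 99.5 27.1 [0.5623 0.2638 0.249 ]
64 [183, 119, 120, 119, 119, 119, 120, 119, 120, 120, 118, 118, 118, 119, 119, 118, 117, 116, 114, 114, 112, 114, 114]
70 [198, 121, 120, 119, 121, 120, 120, 119, 118, 117, 117, 117, 115, 119, 121, 127, 142, 161, 183, 203, 215, 220, 223]
76 [203, 123, 120, 121, 120, 123, 132, 146, 80, 64, 70, 74, 74, 67, 76, 164, 226, 225, 225, 225, 225, 225, 225]
82 [203, 155, 116, 117, 200, 226, 167, 68, 80, 80, 80, 79, 77, 77, 75, 72, 83, 217, 225, 225, 225, 225, 225]
88 [203, 179, 119, 119, 179, 196, 68, 80, 81, 81, 80, 80, 79, 78, 74, 74, 71, 82, 226, 225, 225, 226, 226]
94 [204, 196, 119, 120, 150, 74, 80, 79, 80, 80, 80, 80, 79, 77, 75, 74, 72, 65, 181, 226, 226, 226, 225]
100 [203, 203, 132, 119, 121, 66, 80, 79, 79, 80, 80, 80, 78, 76, 74, 73, 71, 68, 154, 226, 226, 225, 225]
106 [204, 203, 150, 119, 118, 58, 79, 78, 79, 79, 78, 78, 77, 75, 75, 72, 70, 64, 187, 226, 225, 226, 226]
112 [205, 204, 172, 120, 120, 123, 73, 78, 78, 77, 77, 77, 76, 74, 73, 70, 69, 91, 225, 226, 226, 225, 223]
118 [204, 203, 198, 121, 121, 158, 118, 67, 75, 76, 75, 75, 7
[... 3233 characters left out ...]
2  13  10   9  10  15  62 123
  148 152 148 149]
 [147 151 151 139  96  33   5  11   8  18  16  12  15  18   3  16  71 125
  148 151 149 149]
 [147 149 149 141 107  45   2   1  16  13  14  13   9   2   1  38  96 143
  151 150 146 150]
 [148 152 149 147 133  82  32   1   6   4   2   8  10   4  22  67 119 149
  150 150 147 147]
 [149 149 150 152 148 124  73  33  11   1   0   0   9  38  76 113 143 152
  150 148 149 149]
 [146 146 151 149 155 149 128  94  64  30  20  21  35  79 135 149 151 149
  150 148 146 146]
 [149 150 146 153 148 150 151 146 120  75  42  47  49  92 148 155 151 149
  146 145 148 147]
 [147 147 149 148 147 149 151 153 137  92  56  51  56  92 140 151 154 151
  145 147 146 147]]
```

Run:
```python
from h import *
a=load("top");b=load("side")
print(onz(a,135.5,175.5,.249),onz(a,136,176,.242),onz(b,188.2,263.3,.242))
```

```text
[0.56277912 0.25839747 0.249     ] [0.56235298 0.25873462 0.242     ] [0.56235867 0.26313265 0.242     ]
```

The wrist (.5623,.2638), side (.5624,.2631) and top (.5625,.2585) views agree, so I take the foot axis as (.562,.262) with gauge yaw about .172. I'll turn the tail to the front at height, then come in low.

```bash
python3 -c "
from h import *
plan(.375,.229,.30,3.314,12)"
```

```text
pos [0.5529 0.1899 0.3116] ang 1.593 tilt 0.0001 t 15.0 rows 12
[0.36, -1.47, 0.1] -0.143
[0.57, -1.41, 0.1] -0.143
[0.76, -1.31, 0.1] -0.143
[0.94, -1.19, 0.1] -0.143
[1.1, -1.04, 0.1] -0.143
[1.24, -0.88, 0.1] -0.143
[1.35, -0.69, 0.1] -0.143
[1.44, -0.49, 0.1] -0.143
[1.49, -0.28, 0.1] -0.143
[1.52, -0.06, 0.1] -0.143
[1.51, 0.15, 0.1] -0.143
[1.47, 0.37, 0.1] -0.143
```

Emit:
apply_moves --pt "0.4 -1.5 0" --pt "0.6 -1.4 0" --pt "0.8 -1.3 0" --pt "0.9 -1.2 0" --pt "1.1 -1.0 0" --pt "1.2 -0.9 0" --pt "1.4 -0.7 0" --pt "1.4 -0.5 0" --twist '[-0.143,-0.143,-0.143,-0.143,-0.143,-0.143,-0.143,-0.143]'

```text
t: 16.0
tool_pos: [0.434, 0.2165, 0.3117]
orientation: [0.624, 3.079, -0.0]
force: [-0.2, 0.4, -2.0]
opening: 0.0153
gripper_force: 60.0
```

Emit:
apply_moves --pt "1.5 -0.3 0" --pt "1.5 -0.1 0" --pt "1.5 0.2 0" --pt "1.5 0.4 0" --pt "0 0 0" --pt "0 0 0" --pt "0 0 0" --twist '[-0.143,-0.143,-0.143,-0.143,0,0,0]'

```text
t: 16.88
tool_pos: [0.3754, 0.2299, 0.3116]
orientation: [0.26, -3.131, 0.0]
force: [-0.3, -0.2, -2.3]
opening: 0.0158
gripper_force: 60.0
```

```bash
python3 -c "
from h import *
plan(.375,.229,.058,3.314)
w=cam('wrist');s=robot.read_state();print(s['wrist_torque'],s['force'],s['opening'],s['q'])"
```

```text
pos [0.3754 0.2299 0.3116] ang -2.976 tilt 0.0002 t 16.875 rows 37
[0.0, -0.0, 0.69] -0.17
[0.0, -0.0, 0.69] -0.17
[0.0, -0.0, 0.69] -0.17
[0.0, -0.0, 0.69] -0.17
[0.0, -0.0, 0.69] -0.17
[0.0, -0.0, 0.69] -0.17
[0.0, -0.0, 0.69] -0.17
[0.0, 0.0, 0.69] -0.17
[0.0, 0.0, 0.69] -0.17
[0.0, 0.0, 0.69] -0.17
[0.0, 0.0, 0.69] -0.17
[0.0, 0.0, 0.69] -0.17
[0.0, 0.0, 0.69] -0.17
[0.0, 0.0, 0.69] -0.17
[0.0, 0.0, 0.69] -0.17
[0.0, 0.0, 0.69] -0.17
[-0.0, 0.0, 0.69] -0.17
[-0.0, 0.0, 0.69] -0.17
[-0.0, 0.0, 0.69] -0.17
[-0.0, 0.0, 0.69] -0.17
[-0.0, 0.0, 0.69] -0.17
[-0.0, 0.0, 0.69] -0.17
[-0.0, 0.0, 0.69] -0.17
[-0.0, 0.0, 0.69] -0.17
[-0.0, 0.0, 0.69] -0.17
[-0.0, -0.0, 0.69] -0.17
[-0.0, -0.0, 0.69] -0.17
[-0.0, -0.0, 0.69] -0.17
[-0.0, -0.0, 0.69] -0.17
[-0.0, -0.0, 0.69] -0.17
[-0.0, -0.0, 0.69] -0.17
[-0.0, -0.0, 0.69] -0.17
[-0.0, -0.0, 0.69] -0.17
[-0.0, -0.0, 0.69] -0.17
[0.0, -0.0, 0.69] -0.17
[0.0, -0.0, 0.69] -0.17
[0.0, -0.0, 0.69] -0.17
[0.07508014 0.00343249 0.0592474 ] [-0.45982137 -0.44740254 -2.02250777] 0.015485435727060798 [ 4.33106676e-01 -3.29870068e-01  1.79575302e+00 -8.73959718e-05
  1.67595990e+00 -1.30392059e+00]
```

Emit:
apply_moves --pt "0 0 4" --pt "0 0 5" --pt "0 0 5" --pt "0 0 5" --pt "0 0 4" --pt "0 0 2.2" --pt "0 0 0" --pt "0 0 0" --twist '[0,0,0,0,0,0,0,0]'

```text
t: 17.92
tool_pos: [0.3758, 0.2304, 0.0607]
orientation: [-0.263, 3.129, 0.001]
force: [-0.1, -0.6, -0.8]
opening: 0.0152
gripper_force: 60.0
```

Run:
```python
from h import *
plan(.4884,.2491,.060,-2.976,6)
b=cam("side");s,p,M=pose()
# expected pixel of flat top centre, if held upright; check brightness of the aluminium around it
O=p+.075*np.array([np.cos(.167),np.sin(.167),0]);O[2]=p[2]-.0287
q=proj(b,O+[0,0,.086]);f=proj(b,O);print(q,f)
g=cv2.cvtColor(b["frame"],cv2.COLOR_RGB2GRAY);u,v=map(int,q)
for r in range(v-8,int(f[1])+4,2):print(r,[int(x) for x in g[r,u-26:u+26:2]])
```

```text
pos [0.3758 0.2304 0.0607] ang -2.974 tilt 0.0012 t 17.925 rows 6
[-1.9, -0.01, 0.01] 0.0
[-1.9, -0.01, 0.01] 0.0
[-1.9, -0.01, 0.01] 0.0
[-1.9, -0.0, 0.01] 0.0
[-1.9, -0.0, 0.01] 0.0
[-1.9, -0.0, 0.01] 0.0
[232.63456175 298.54580888] [232.89881318 316.99770127]
290 [145, 149, 145, 146, 141, 142, 143, 150, 148, 144, 148, 151, 153, 148, 146, 149, 155, 152, 150, 149, 148, 95, 10, 29, 24, 5]
292 [147, 144, 145, 145, 145, 142, 149, 150, 150, 145, 147, 149, 148, 149, 148, 152, 150, 153, 153, 150, 150, 63, 17, 60, 59, 5]
294 [147, 142, 145, 146, 141, 146, 149, 149, 146, 147, 146, 157, 152, 152, 151, 155, 149, 150, 151, 149, 150, 65, 34, 71, 62, 14]
296 [147, 143, 144, 145, 144, 148, 146, 150, 146, 150, 148, 164, 170, 165, 167, 168, 162, 152, 149, 150, 147, 70, 28, 60, 50, 37]
298 [133, 133, 140, 140, 141, 146, 149, 148, 143, 147, 160, 168, 168, 166, 168, 170, 135, 151, 148, 148, 133, 58, 24, 12, 9, 14]
300 [55, 56, 72, 138, 142, 147, 150, 144, 146, 147, 161, 169, 170, 169, 167, 170, 106, 144, 149, 149, 101, 7, 15, 8, 18, 6]
302 [51, 52, 55, 140, 147, 147, 146, 146, 149, 146, 100, 104, 119,
[... 311 characters left out ...]
8, 147, 147, 145, 151, 150, 148, 147, 92, 66, 67, 69, 68, 68, 89, 147, 152, 129, 48, 51, 12, 19, 14, 9]
310 [53, 54, 140, 151, 144, 160, 166, 165, 160, 167, 95, 67, 70, 67, 73, 66, 80, 150, 147, 134, 47, 35, 15, 13, 8, 10]
312 [54, 85, 151, 150, 142, 161, 166, 166, 166, 163, 103, 64, 69, 66, 65, 63, 77, 159, 155, 96, 46, 28, 28, 27, 26, 20]
314 [49, 98, 150, 146, 149, 170, 167, 167, 167, 167, 113, 66, 71, 69, 73, 63, 109, 173, 146, 29, 24, 24, 26, 29, 27, 30]
316 [52, 135, 149, 147, 113, 95, 113, 142, 163, 161, 109, 69, 71, 70, 67, 64, 129, 174, 138, 25, 28, 29, 27, 26, 25, 31]
318 [62, 143, 146, 146, 137, 93, 62, 63, 65, 71, 73, 66, 71, 73, 72, 76, 156, 169, 110, 24, 61, 26, 29, 27, 26, 27]
```

The side view shows the flat top within 1 px of where it should be, and the post is vertical. Sliding in under the foot.

Emit:
apply_moves --pt "-1.9 0 0" --pt "-1.9 0 0" --pt "-1.9 0 0" --pt "-1.9 0 0" --pt "-1.9 0 0" --pt "-1.9 0 0" --pt "0 0 0" --pt "0 0 0" --twist '[0,0,0,0,0,0,0,0]'

```text
t: 18.98
tool_pos: [0.4872, 0.2493, 0.0602]
orientation: [-0.264, 3.13, 0.0]
force: [-0.1, 0.2, -1.4]
opening: 0.0154
gripper_force: 60.0
```

Run:
```python
from h import *
plan(.4884,.2491,.0427,-2.974,1)
print(robot.read_state()["force"])
b=cam("side");s,p,M=pose()
O=p+.075*np.array([np.cos(.167),np.sin(.167),0]);O[2]=p[2]-.0287
q=proj(b,O+[0,0,.086]);f=proj(b,[.5623,.262,.13]);print("top",q,"foot exp",f)
g=cv2.cvtColor(b["frame"],cv2.COLOR_RGB2GRAY);u,v=map(int,q)
for r in range(v-22,v+22,2):print(r,[int(x) for x in g[r,u-24:u+26:2]])
```

```text
pos [0.4872 0.2493 0.0602] ang -2.974 tilt 0.0004 t 18.975 rows 1
[-0.11, -0.04, 1.75] 0.0
[-0.06996624  0.20744257 -1.42341823]
top [192.36457479 293.23108674] foot exp [191.51657832 290.28710795]
271 [158, 152, 147, 144, 151, 150, 153, 151, 154, 139, 59, 56, 142, 155, 146, 153, 136, 48, 62, 55, 59, 57, 61, 61, 56]
273 [185, 182, 179, 182, 176, 162, 147, 153, 161, 140, 60, 54, 122, 156, 152, 150, 146, 62, 50, 72, 60, 57, 59, 55, 55]
275 [187, 185, 184, 186, 183, 184, 187, 184, 183, 180, 77, 51, 80, 114, 135, 149, 150, 127, 28, 47, 59, 73, 71, 70, 65]
277 [184, 185, 184, 181, 180, 184, 185, 184, 184, 121, 61, 53, 68, 96, 117, 123, 150, 149, 51, 21, 35, 49, 57, 64, 61]
279 [181, 182, 181, 182, 186, 185, 184, 182, 180, 110, 66, 56, 68, 94, 87, 90, 151, 147, 71, 6, 25, 34, 31, 37, 36]
281 [187, 184, 183, 181, 184, 185, 185, 182, 182, 129, 93, 78, 89, 105, 96, 81, 146, 149, 123, 31, 4, 16, 17, 24, 31]
283 [101, 111, 126, 154, 161, 170, 172, 174, 186, 187, 165, 157, 173, 170, 94, 93, 147, 147, 151, 124, 16, 0, 1, 1, 12]
285 [75, 75, 76, 74, 75, 76, 84, 89, 101, 112, 126, 156, 164, 156, 61
[... 853 characters left out ...]
 52, 54, 53, 67, 70, 64, 64, 65, 63, 61, 58, 44, 30, 23, 7, 30, 9, 14, 14]
303 [35, 27, 27, 51, 54, 62, 59, 63, 61, 63, 64, 65, 67, 65, 62, 71, 51, 49, 51, 25, 11, 7, 11, 9, 8]
305 [31, 26, 25, 39, 55, 85, 83, 86, 83, 72, 64, 66, 66, 64, 67, 52, 50, 47, 32, 28, 10, 14, 12, 10, 6]
307 [26, 27, 26, 25, 53, 88, 85, 82, 86, 79, 64, 66, 67, 64, 63, 39, 31, 28, 29, 25, 24, 26, 28, 31, 31]
309 [31, 27, 28, 26, 73, 87, 86, 85, 83, 82, 65, 63, 67, 65, 63, 38, 27, 25, 24, 29, 26, 29, 31, 29, 25]
311 [31, 24, 27, 23, 67, 67, 65, 80, 83, 76, 64, 63, 65, 66, 66, 41, 31, 44, 27, 27, 30, 23, 29, 23, 29]
313 [34, 24, 28, 22, 41, 47, 55, 62, 57, 62, 65, 70, 63, 66, 65, 36, 30, 32, 27, 28, 31, 28, 31, 29, 30]
```

Emit:
apply_moves --pt "-0.1 0 0.8" --pt "0 0 0.9" --pt "0 0 0" --pt "0 0 0" --twist '[0,0,0,0]'

```text
t: 19.52
tool_pos: [0.488, 0.2493, 0.0424]
orientation: [0.264, -3.13, 0.0]
force: [-0.6, -0.2, -1.5]
opening: 0.0154
gripper_force: 60.0
```

Emit:
apply_moves --pt "0 0 0.12" --pt "0 0 0.12" --pt "0 0 0" --pt "0 0 0" --twist '[0,0,0,0]'

```text
t: 20.02
tool_pos: [0.4884, 0.2495, 0.0406]
orientation: [-0.264, 3.13, 0.0]
force: [-2.7, 0.0, 3.5]
opening: 0.0155
gripper_force: 60.0
```

Emit:
apply_moves --pt "0 0 0" --pt "0 0 0" --pt "0 0 0" --pt "0 0 0" --pt "0 0 0" --pt "0 0 0" --twist '[0,0,0,0,0,0]' --gripper 4.0

```text
t: 20.78
tool_pos: [0.4883, 0.2494, 0.0402]
orientation: [-0.264, 3.13, 0.0]
force: [-0.1, -0.0, 0.6]
opening: 0.04
gripper_force: 0.0
```

Emit:
apply_moves --pt "0 0 -1" --pt "0.5 0 -3" --pt "1 0 -5" --pt "1 0 -5" --pt "0 0 -6" --pt "0 0 -6" --pt "0 0 0" --pt "0 0 0" --twist '[0,0,0,0,0,0,0,0]'

```text
t: 21.78
tool_pos: [0.4636, 0.2452, 0.3005]
orientation: [-0.264, 3.13, 0.0]
force: [-0.8, -0.0, -0.8]
opening: 0.0402
gripper_force: 0.0
```

Run:
```python
from h import *
b=cam("side");s,p,M=pose();print(p,s["t"])
for n,X in(("foot",[.5623,.262,.13]),("top",[.5623,.262,.098]),("nose",[.611,.270,.012]),("tail",[.464,.245,.034])):print(n,proj(b,X).round(1))
g=cv2.cvtColor(b["frame"],cv2.COLOR_RGB2GRAY)
for r in range(282,324,2):print(r,[int(x) for x in g[r,158:240:2]])
```

```text
[0.46314571 0.24500481 0.299199  ] 21.825
foot [191.5 290.3]
top [192.3 297.5]
nose [177.9 313.2]
tail [228.1 315.9]
282 [71, 78, 113, 133, 155, 166, 166, 175, 178, 184, 185, 187, 187, 190, 177, 127, 111, 121, 136, 117, 81, 146, 148, 152, 147, 145, 148, 151, 147, 152, 147, 142, 148, 149, 148, 148, 150, 150, 156, 153, 152]
284 [55, 72, 77, 77, 77, 77, 77, 87, 93, 103, 110, 126, 150, 164, 169, 170, 180, 188, 182, 72, 108, 152, 148, 150, 146, 145, 149, 146, 147, 151, 147, 145, 149, 150, 148, 146, 150, 149, 153, 152, 153]
286 [44, 77, 74, 74, 75, 76, 73, 74, 75, 75, 76, 78, 75, 78, 76, 84, 97, 97, 99, 54, 142, 148, 147, 148, 145, 145, 149, 143, 148, 150, 144, 145, 150, 149, 145, 148, 153, 151, 153, 147, 154]
288 [68, 71, 59, 68, 128, 105, 101, 88, 81, 79, 82, 79, 75, 79, 77, 74, 77, 79, 74, 81, 150, 145, 148, 145, 145, 149, 148, 149, 147, 143, 141, 149, 150, 148, 144, 150, 153, 153, 151, 153, 152]
290 [57, 57, 47, 67, 146, 153, 151, 149, 144, 145, 150, 123, 115, 109, 102, 79, 75, 77, 78, 105, 147, 145, 148, 145, 148, 147, 145, 149, 148, 144, 146, 150, 147, 147, 144, 98, 89, 112, 138, 141
[... 2129 characters left out ...]
 63, 78, 75, 76, 71, 72]
316 [50, 49, 30, 32, 24, 30, 45, 46, 35, 53, 62, 63, 63, 74, 88, 71, 70, 68, 70, 66, 94, 120, 172, 174, 83, 2, 12, 13, 16, 13, 11, 10, 10, 10, 10, 47, 77, 78, 77, 75, 73]
318 [53, 50, 20, 23, 44, 56, 55, 56, 54, 54, 54, 56, 55, 51, 56, 65, 61, 65, 67, 75, 85, 97, 104, 129, 101, 20, 22, 11, 0, 7, 4, 0, 7, 5, 9, 62, 77, 76, 78, 72, 75]
320 [53, 29, 22, 25, 50, 55, 58, 57, 58, 54, 57, 51, 50, 59, 54, 56, 57, 54, 56, 58, 59, 56, 57, 62, 61, 74, 74, 69, 66, 50, 39, 33, 28, 16, 16, 71, 73, 73, 77, 75, 74]
322 [52, 46, 50, 51, 51, 53, 52, 53, 53, 52, 56, 54, 53, 55, 49, 56, 54, 54, 55, 58, 51, 55, 52, 46, 85, 113, 101, 98, 93, 78, 76, 77, 77, 73, 71, 71, 73, 75, 74, 74, 76]
```

The support stands free: flat top at px (192,297.5) directly under the foot's nose (191.7,291.5). Now to press the cap with closed fingers.

Emit:
apply_moves --pt "0 0 0" --pt "-2 0 -0.5" --pt "-4 0 0" --pt "-4 0.1 0" --pt "0 0 0" --pt "0 0 0" --pt "0 0 0" --twist '[0,0,0,0,0,0,0]' --gripper 0 --squeeze 10

```text
t: 22.7
tool_pos: [0.5613, 0.263, 0.3054]
orientation: [0.264, -3.13, -0.0]
force: [-1.1, 0.2, 0.6]
opening: 0.0005
gripper_force: 0.0
```

Emit:
apply_moves --pt "0 0 1.5" --pt "0 0 1" --pt "0 0 1" --pt "0 0 0.5" --pt "0 0 0.5" --pt "0 0 0" --twist '[0,0,0,0,0,0]'

```text
t: 23.45
tool_pos: [0.5621, 0.2629, 0.2598]
orientation: [0.264, -3.13, 0.0]
force: [0.3, 0.3, 0.6]
opening: 0.0005
gripper_force: 0.0
```

Emit:
apply_moves --pt "0 0 0.5" --pt "0 0 0.5" --pt "0 0 0.3" --twist '[0,0,0]'

```text
t: 23.82
tool_pos: [0.5625, 0.263, 0.2472]
orientation: [-0.264, 3.13, 0.0]
force: [0.6, 0.2, 3.3]
opening: 0.0007
gripper_force: 1.4
```

Run:
```python
from h import *
s,p,M=pose();print(p,s["force"]);b=cam("side")
g=cv2.cvtColor(b["frame"],cv2.COLOR_RGB2GRAY)
for h in(.249,.242,.225):print(h,proj(b,[.5623,.262,h]).round(1))
for r in range(240,302,2):print(r,[int(x) for x in g[r,170:214:2]])
```

```text
[0.56246196 0.2630158  0.24717419] [0.62529337 0.19092763 3.29390181]
0.249 [188.2 261.2]
0.242 [188.4 263. ]
0.225 [188.9 267.4]
240 [104, 5, 13, 16, 7, 5, 9, 16, 9, 18, 32, 20, 11, 12, 14, 6, 20, 42, 33, 37, 145, 149]
242 [40, 8, 11, 21, 13, 13, 10, 4, 11, 10, 14, 15, 17, 15, 12, 3, 26, 26, 32, 101, 153, 147]
244 [10, 13, 17, 37, 13, 18, 15, 11, 9, 14, 7, 15, 15, 14, 8, 33, 91, 93, 139, 153, 147, 149]
246 [9, 16, 30, 32, 15, 14, 16, 15, 11, 9, 15, 22, 14, 11, 5, 93, 159, 150, 154, 149, 149, 149]
248 [13, 12, 37, 14, 5, 10, 6, 14, 15, 11, 13, 18, 14, 10, 13, 126, 153, 153, 153, 150, 147, 150]
250 [14, 23, 38, 1, 7, 15, 6, 12, 14, 9, 13, 34, 31, 17, 39, 147, 152, 153, 152, 151, 147, 149]
252 [21, 32, 42, 39, 24, 15, 13, 16, 31, 12, 21, 39, 42, 40, 88, 156, 155, 153, 152, 154, 150, 150]
254 [27, 29, 38, 43, 33, 32, 38, 24, 26, 14, 26, 29, 35, 36, 126, 158, 155, 154, 154, 152, 151, 149]
256 [28, 25, 30, 24, 27, 24, 29, 28, 26, 29, 33, 35, 122, 149, 154, 155, 155, 153, 150, 148, 151, 153]
258 [27, 27, 27, 31, 25, 28, 27, 27, 28, 29, 27, 43, 150, 158, 156, 156, 151, 152, 150, 149, 151, 1
[... 1441 characters left out ...]
49, 153, 153, 148]
288 [106, 87, 80, 80, 75, 76, 68, 73, 71, 71, 74, 74, 72, 53, 76, 76, 80, 85, 89, 118, 130, 139]
290 [155, 149, 148, 146, 149, 128, 113, 107, 98, 83, 74, 70, 76, 65, 77, 77, 74, 72, 74, 72, 66, 71]
292 [152, 153, 150, 152, 153, 154, 153, 152, 149, 90, 59, 56, 66, 77, 77, 74, 71, 76, 75, 75, 71, 76]
294 [101, 113, 139, 146, 147, 146, 157, 151, 135, 85, 62, 55, 61, 81, 72, 75, 71, 76, 73, 71, 71, 76]
296 [50, 52, 50, 54, 63, 67, 84, 91, 101, 83, 67, 59, 65, 86, 72, 73, 74, 71, 75, 71, 76, 74]
298 [55, 57, 54, 54, 55, 54, 51, 55, 78, 82, 68, 63, 61, 89, 51, 46, 52, 59, 65, 68, 68, 71]
300 [56, 54, 54, 53, 52, 58, 58, 60, 81, 84, 82, 83, 87, 76, 39, 25, 22, 27, 28, 31, 38, 68]
```

The foot's rod now shows at (193,294), just above the flat top. I'll press on slowly until it seats.

Emit:
apply_moves --pt "0 0 0.2" --pt "0 0 0.15" --pt "0 0 0.1" --twist '[0,0,0]'

```text
t: 24.25
tool_pos: [0.5623, 0.263, 0.2428]
orientation: [-0.264, 3.13, 0.0]
force: [0.9, -0.4, 2.5]
opening: 0.0004
gripper_force: 1.4
```

Emit:
apply_moves --pt "0 0 0.1" --pt "0 0 0" --twist '[0,0]'

```text
t: 24.5
tool_pos: [0.5622, 0.263, 0.2423]
orientation: [-0.264, 3.13, 0.0]
force: [0.8, 0.0, 5.3]
opening: 0.0006
gripper_force: 2.4
```

Emit:
apply_moves --pt "0 0 0.1" --pt "0 0 0" --twist '[0,0]'

```text
t: 24.75
tool_pos: [0.5623, 0.263, 0.2423]
orientation: [-0.264, 3.129, 0.0]
force: [-1.9, -0.8, 9.7]
opening: 0.0004
gripper_force: 4.9
```

The foot is seated: TCP is at 0.242 as expected and the force is rising without travel. Retreating.

Emit:
apply_moves --pt "0 0 -0.5" --pt "0 0 -2" --pt "0 0 -4" --pt "0 0 -3" --pt "0 0 0" --pt "0 0 0" --pt "0 0 0" --pt "0 0 0" --twist '[0,0,0,0,0,0,0,0]'

```text
t: 25.75
tool_pos: [0.5616, 0.2628, 0.3344]
orientation: [0.264, -3.128, 0.001]
force: [-0.0, -0.0, 0.1]
opening: 0.0006
gripper_force: 0.0
```

Run:
```python
from h import *
b=cam("side");s,p,M=pose();print(p,s["force"],s["dq"].round(3))
g=cv2.cvtColor(b["frame"],cv2.COLOR_RGB2GRAY)
print(proj(b,[.5623,.262,.217]),proj(b,[.5623,.262,.098]))
for r in range(262,320,2):print(r,[int(x) for x in g[r,172:212:2]])
```

```text
[0.56174004 0.26280888 0.33464526] [-0.24068748 -0.19291135 -0.069183  ] [-0.    -0.004 -0.006 -0.002  0.001  0.001]
[189.1372315  269.38853538] [192.33495026 297.47513332]
262 [147, 153, 156, 154, 152, 153, 149, 155, 154, 155, 154, 151, 154, 154, 157, 155, 151, 149, 149, 152]
264 [151, 150, 156, 152, 154, 152, 154, 156, 156, 154, 156, 151, 152, 151, 153, 153, 150, 151, 151, 150]
266 [156, 153, 152, 151, 153, 154, 152, 90, 56, 48, 83, 142, 153, 151, 154, 150, 150, 152, 154, 151]
268 [153, 150, 153, 154, 154, 154, 83, 10, 2, 1, 2, 59, 149, 150, 150, 145, 149, 153, 150, 153]
270 [149, 152, 149, 150, 152, 143, 33, 5, 11, 8, 7, 33, 144, 149, 153, 151, 151, 153, 151, 153]
272 [154, 150, 156, 154, 147, 125, 23, 5, 11, 9, 5, 23, 144, 153, 152, 151, 148, 149, 145, 154]
274 [185, 189, 182, 174, 109, 104, 37, 1, 9, 9, 9, 29, 138, 151, 148, 148, 150, 151, 147, 149]
276 [184, 182, 184, 165, 91, 97, 78, 19, 5, 1, 28, 68, 101, 126, 149, 149, 148, 149, 149, 152]
278 [181, 187, 183, 180, 105, 95, 101, 92, 61, 51, 63, 97, 91, 98, 151, 147, 148, 151, 149, 146]
280 [185, 182, 184, 136, 92, 94, 99, 98, 
[... 1013 characters left out ...]
31, 31, 30, 29, 25, 34]
304 [25, 52, 53, 52, 54, 54, 56, 60, 66, 63, 61, 63, 65, 56, 25, 25, 27, 26, 24, 45]
306 [28, 26, 32, 36, 30, 45, 48, 61, 64, 67, 66, 63, 64, 70, 29, 34, 30, 28, 28, 60]
308 [30, 27, 29, 71, 78, 83, 64, 62, 66, 66, 64, 66, 66, 59, 29, 28, 25, 24, 30, 71]
310 [26, 26, 39, 83, 85, 81, 87, 77, 67, 64, 65, 64, 58, 42, 44, 48, 37, 31, 33, 72]
312 [32, 27, 58, 87, 84, 86, 82, 79, 64, 61, 65, 69, 63, 44, 84, 96, 88, 70, 8, 19]
314 [28, 27, 71, 84, 86, 85, 90, 84, 66, 64, 65, 67, 65, 61, 91, 82, 87, 51, 14, 2]
316 [46, 35, 49, 67, 64, 65, 71, 70, 65, 63, 64, 63, 65, 73, 93, 90, 86, 40, 0, 11]
318 [56, 56, 53, 55, 55, 54, 50, 45, 55, 60, 63, 63, 73, 71, 71, 76, 81, 66, 18, 24]
```

The cap is down by 32 mm and the foot sits centred on the flat top (192,297), with nothing touched. Handing in.

```bash
python3 -c "
from plant import robot
print(robot.close_job())"
```

```text
the job is handed in; nothing more can be done
None
```

I stood the support on the mat, moved it under the drop gauge and pressed the foot down onto its flat top, then handed the job in; the hand-in gave no verdict, and the last side-camera check showed the support upright with the foot centred on it and the arm clear.

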